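# Turn the basket base over against the stop

## Task

Turn the basket base over so that its green side faces up: with the fingertips, push it flat along the bench against the steel stop until it rides up and stands leaning on the stop, then push its upper part back towards the robot so that it flips over and lies flat on the bench, green side up, in front of the stop. Never pick the board up (one edge always stays down at the bench or the foot of the stop), and leave the other things on the bench where they are.

Things in the scene. Friction and masses are not known exactly. Their poses are not given: they have to be found in the camera images.
- stop: Turning stop: low rail of bent polished steel on a dark wood block, fixed to the bench, 200 mm long (its y), 60 mm high, 43 mm deep. Origin: middle of its toe (lower edge on the robot's side) at bench level; x points across it away from the robot, z up. Slick front face: slopes from the toe to 13 mm back and 15 mm up, then steeply to the top edge. A board pushed squarely against it rides up (friction 0.25).
- stop_top (a point): Middle of the stop's rounded top edge, 29 mm behind the toe, 60 mm up. With its near edge pushed as far as the toe, the board leans here at about 65 degrees and stays when let go; its upper edge is then some 45 mm behind the toe and 100 mm up, so 40 mm stand free above the rail. Pushed there towards the robot from behind until past upright, it falls over towards the robot.
- stop_back (a point): A point on the bench 75 mm behind the toe, at the stop's middle; the space above it and 25 mm either way is free, along the stop's middle 80 mm.
- base: Basket base: flat board 110 mm (its x) x 140 mm (its y) x 9 mm thick, about 90 g, small drilled holes round its border; bare pale plywood on one broad face, green lacquer on the other. Origin: centre of the green face; z points from the green to the plywood face. Starts flat on the bench, plywood up, its +x edge towards the stop (up to 0.25 rad askew) and roughly 15 to 55 mm short of the toe.
- base_center (a point): Centre of the board, half-way through its thickness.
- base_near (a point): Middle of the board's 140 mm edge on its -x side (at first the edge nearer the robot), 55 mm from the centre, half-way through the thickness.
- base_far (a point): Middle of the board's 140 mm edge on its +x side (at first the edge nearer the stop).
- base_left (a point): Middle of the board's 110 mm edge on its +y side, 70 mm from the centre.
- base_right (a point): Middle of the board's 110 mm edge on its -y side.
- weight: Bystander, not to be disturbed: basket-maker's dark steel weight with a round knob, 52 mm dia., 52 mm high. Origin at its underside.
- jar: Bystander, not to be disturbed: amber glass jar with a brass cap, 52 mm dia., 62 mm high. Origin at its underside.
- spool: Bystander, not to be disturbed: wooden spool of pale twine standing upright, 54 mm dia., 46 mm high. Origin at its underside.
- awl: Bystander, not to be disturbed: awl with a wooden handle lying down, 170 mm long. Origin at its underside.
- mallet: Bystander, not to be disturbed: wooden mallet lying down, 250 mm long. Origin at its underside.
- mug: Bystander, not to be disturbed: blue ceramic mug, 80 mm dia., 90 mm high. Origin at its underside.
Things that resemble listed ones, but are neither listed nor needed, are in the scene too. Of the things that look like the base, the middle-sized one is meant.

How it is judged:
By the outcome, as a careful person would: the job done as asked, in the order asked, and still so for the second after the job is handed in, with the robot touching nothing.
It also fails if it takes over 50 s, if anything falls off the work surface, if the arm or the gripper's body presses on something with over 40 N, if the wrist force passes 120 N, or if a joint passes its speed limit or range.

## Robot

A 6-joint arm with a two-finger parallel gripper is mounted at the origin on the work surface. World frame = base frame: x ahead of the robot, y to its left, z up, the work surface at z = 0. Lengths are in mm, angles in degrees, forces in N, time in s.
With the tool pointing down it reaches from about 300 to 850 mm from the base axis. Payload 4.2 kg.
Tool frame: the origin (TCP) lies between the finger pads; the fingertips stand 8 mm ahead of it and the grasp point (between the pads) lies 11 mm behind it; z points along the fingers, x is the direction in which the jaws open and shut, and the axes are right-handed (so a half turn about z gives the same grasp; the last joint's range is limited). The gripper opens to 91 mm and grips with 3 to 60 N. Pads are 32 mm wide; open, the fingers measure 118 mm over their backs; the gripper's body (76 mm by 178 mm) begins 60 mm behind the grasp point.
Start: joints at [-74.886, 18.312, 89.639, -0, 72.044, -1.146], TCP at [161.006, -552.014, 221.976] pointing down, gripper open.
Joint ranges: [-177.97, 177.97], [-48.28, 115.42], [12.27, 149.76], [-77.06, 257.06], [2.81, 150.46], [-146.56, 146.56]. Speed limits (degrees/s): [147.25, 147.25, 180, 180, 180, 180].

## Interface

Orientations are given as a 3x3 rotation matrix whose columns are the frame's x, y, z axes.
In Python, from plant import sense, camera, hand_in gives the robot as it stands. The module is installed in compiled form; this text tells all that it offers.
- The arm moves only by the tool play_rows, never from a script. Its argument "targets" is a list of rows, each an object with "rot": the turn, a rotation vector about the tool's x, y, z in rad, a list of three; "dp": the shift along the tool's x, y, z in m, a list of three; "claw": the opening, from 0 (shut) to 1 (fully open). In form: [{"rot": [wx, wy, wz], "dp": [tx, ty, tz], "claw": claw}, ...]. A call has 1 to 20 rows; each row shifts and turns the pose as measured when the row begins, along the tool's axes as they then stand; what a row does not reach is not made up. A row lasts 1/10 s, in which the tool goes at most 50 mm and 8.59 degrees, less where a joint would pass 70% of its speed; a pose out of reach is approached as far as the arm can. A call is refused whole if a number of a shift passes 0.05 or a number of a turn 0.15, either way. A call with a gripper value outside its range is refused whole. The fingers move at their own pace and stop on an object; "grip_force" is the grip in N (left out, the last holds). Time passes only in rows, so rows that do not move let the fingers close. It gives the time, the measured TCP pose, the force and the opening at its end, in the units of the state.
- sense(): the state, without advancing time (a new reading comes with each control period).
- camera(name): name is "scene" or "top" or "wrist"; returns a dict with "pixels" (400x640x3 uint8, red, green, blue), "camera_matrix" (3x3 intrinsics, pixels), "cam_to_world" (4x4, takes a point from camera to world coordinates); the wrist camera has in their place "T_tool_cam" (4x4, takes a point from camera to tool coordinates, whose origin is the TCP and whose axes are the tool frame's). Camera axes: x right, y down, z forward; pixel columns grow to the right and rows downward; lengths in mm; the calibration is good to about 2 mm. The wrist camera is an equidistant fisheye: a pixel r from the principal point sees the ray r / f radians off the axis. A picture is of the moment at which its call begins: read the wrist's pose just before it. There is no depth.
- hand_in(): hands the job in, once; it reports no verdict.
The state is a dict: "clock": time; "qpos": joint angles; "qd": joint speeds; "effort": joint torques, N m; "tool_pos": TCP position; "ee_rot": TCP orientation; "ft_force": force on the tool from outside, world axes, zero at the start; "moment": the same for the moment, N m; "finger_gap": opening from 0.0 (shut) to 1.0 (fully open).
Only numpy, scipy, OpenCV 4.12 (cv2) and the standard library are available. Lean on these libraries where they do the work, as an engineer would, in place of code of your own. Each camera call takes 0.05 s, during which the arm holds its last target.

## Working session

There is one attempt and no reset: what is moved stays moved. The work goes in short steps, Python scripts to look and compute and a tool call to move; the robot and the scene stay as the last step left them, time stands still between calls to the robot, and variables do not carry over. Pictures are saved under pics/ and viewed, and the job is handed in when it is done.

Besides the shell and the picture viewer there is one more tool, called after "Emit:" as name(argument=value, ...), one argument or row to a line, values as JSON. play_rows: Moves the arm, as the interface text tells. Its arguments: {"type":"object","properties":{"targets":{"type":"array"},"grip_force":{"type":"number"}},"required":["targets"]}

```bash
mkdir -p pics; ls; python3 - <<'E'
from plant import sense,camera
import cv2,numpy as np
for n in ("scene","top"):
    c=camera(n); cv2.imwrite(f"pics/{n}0.png",c["pixels"][:,:,::-1])
    np.savez(f"pics/{n}0.npz",**c)
    print(n,c["camera_matrix"].round(1).tolist(),c["cam_to_world"].round(3).tolist())
s=sense();print(s)
E
```

```text
pics
scene [[398.6, 0.0, 309.1], [0.0, 398.6, 201.2], [0.0, 0.0, 1.0]] [[0.794, 0.506, -0.337, 794.252], [0.608, -0.672, 0.424, -405.092], [-0.011, -0.541, -0.841, 887.543], [0.0, 0.0, 0.0, 1.0]]
top [[514.0, 0.0, 319.5], [0.0, 514.0, 195.2], [0.0, 0.0, 1.0]] [[0.002, -0.998, 0.07, 360.278], [-1.0, -0.002, 0.002, 17.97], [-0.002, -0.07, -0.998, 1655.692], [0.0, 0.0, 0.0, 1.0]]
{'clock': 0.1, 'qpos': array([-7.48848904e+01,  1.83483445e+01,  8.96958010e+01, -1.43849756e-03,
        7.20457471e+01, -1.14550227e+00]), 'qd': array([ 0.0461241 , -0.13751617,  0.00110668,  0.01719547,  0.13040844,
        0.02542438]), 'effort': array([-6.03133376e-04, -4.13332951e+01, -2.32509828e+01,  7.28157163e-02,
        4.21554584e-02, -6.07580000e-05]), 'tool_pos': array([ 160.89187165, -551.59517813,  221.22517838]), 'ee_rot': array([[ 2.80013931e-01, -9.59995839e-01, -4.32168017e-04],
       [-9.59994654e-01, -2.80014265e-01,  1.50841437e-03],
       [-1.56908473e-03, -7.49805083e-06, -9.99998769e-01]]), 'ft_force': array([-1.11823502,  0.2409702 , -1.0092924 ]), 'moment': array([-0.03374336, -0.00409565, -0.00937234]), 'finger_gap': 0.9989505953710137}
```

View pics/scene0.png

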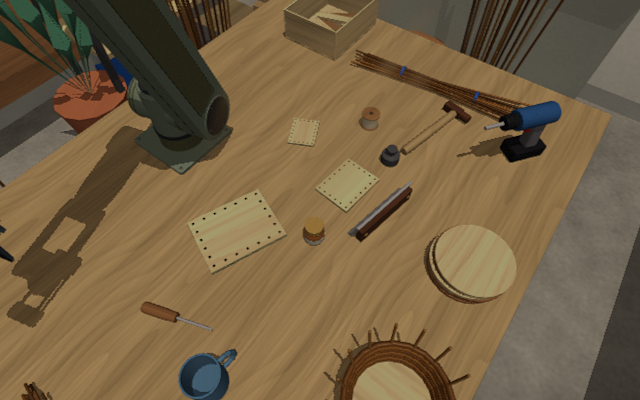

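View pics/top0.png

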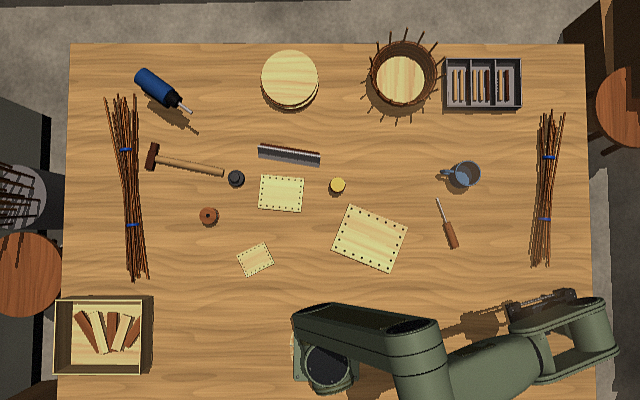

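Three boards look like the base. In the top view they are large at (370,238), middle at (281,193) and small at (255,259). The middle-sized one lies in front of the stop at (289,154), so it fits the description. I'll confirm it in an enlarged crop.

```bash
python3 - <<'E'
import cv2
a=cv2.imread("pics/top0.png")[130:225,215:360]; cv2.imwrite("pics/crop_top0.png",cv2.resize(a,None,fx=5.5,fy=5.5,interpolation=cv2.INTER_CUBIC))
a=cv2.imread("pics/scene0.png")[140:250,290:425]; cv2.imwrite("pics/crop_scene0.png",cv2.resize(a,None,fx=5,fy=5,interpolation=cv2.INTER_CUBIC))
E
```

```text
(no output)
```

View pics/crop_top0.png

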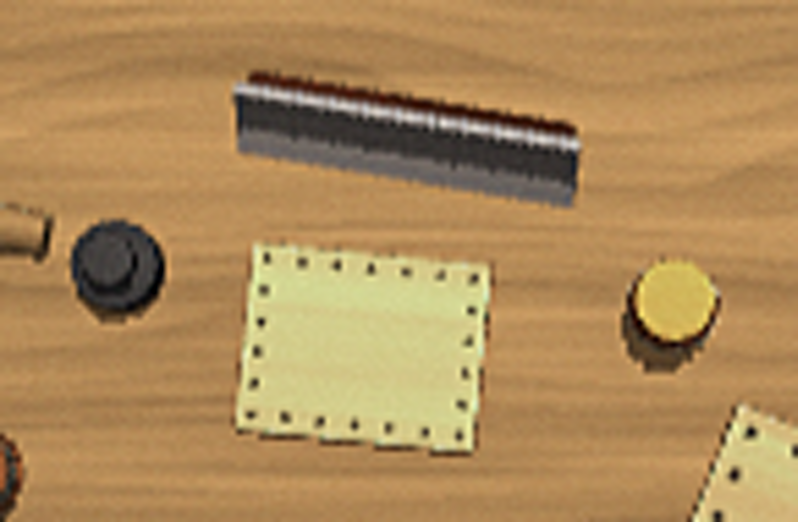

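View pics/crop_scene0.png

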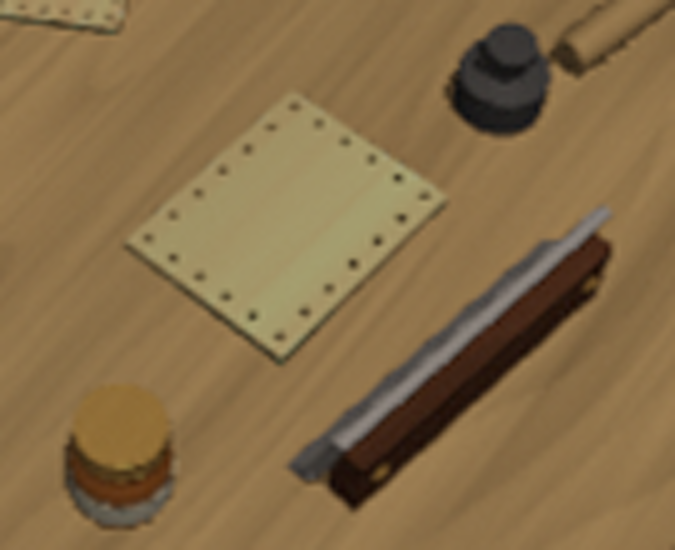

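The crops confirm it: a pale plywood-up board with drilled holes, its corners in the top crop at about (254,242), (490,264), (474,453) and (236,430). The stop's toe runs from (239,152) to (574,207). Next I'll turn these into world positions.

```bash
cat > h.py <<'E'
import numpy as np
def ray(c,u,v,z):
    K=c["camera_matrix"];T=c["cam_to_world"]
    d=T[:3,:3]@np.linalg.solve(K,[u,v,1.]);o=T[:3,3]
    return o+d*(z-o[2])/d[2]
def cr(c,x,y,z,u0,v0,f):
    return ray(c,u0+(x+.5)/f-.5,v0+(y+.5)/f-.5,z)
E
python3 - <<'E'
from h import *
t=dict(np.load("pics/top0.npz"));s=dict(np.load("pics/scene0.npz"))
T=lambda x,y,z:cr(t,x,y,z,215,130,5.5)
S=lambda x,y,z:cr(s,x,y,z,290,140,5)
for nm,F,P in (("top",T,[(254,242),(490,264),(474,453),(236,430)]),("scene",S,[(447,202),(282,357),(125,243),(295,92)])):
    Q=np.array([F(x,y,9) for x,y in P])[:,:2]
    print(nm,Q.round(1).tolist(),"c",Q.mean(0).round(1),[np.linalg.norm(Q[i]-Q[(i+1)%4]).round(1) for i in range(4)])
    for a,b in((0,1),(3,2)):
        d=Q[a]-Q[b];print(" edge ang",np.degrees(np.arctan2(-d[0],d[1])).round(2))
for nm,F,P,z in (("toe",T,[(239,152),(574,207)],0),("topedge",T,[(235,90),(580,143)],60),("topedgeS",S,[(605,210),(340,440)],60)):
    Q=np.array([F(x,y,z) for x,y in P])[:,:2];d=Q[0]-Q[1]
    print(nm,Q.round(1).tolist(),Q.mean(0).round(1),np.linalg.norm(d).round(1),np.degrees(np.arctan2(-d[0],d[1])).round(2))
print("jar",T(676,300,62),S(120,420,62),"weight",T(112,262,52),S(513,45,52))
print("mallet end",T(45,230,12),"large board corner",T(740,405,9),"small",)
for u,v in((264,241),(237,256),(246,277),(274,261)): print(ray(t,u,v,9).round())
print("spool",ray(t,208,215,46).round())
E
```

```text
top [[545.4, 210.5], [532.7, 72.2], [422.1, 81.0], [435.1, 219.8]] c [483.8 145.8] [np.float64(138.9), np.float64(111.0), np.float64(139.5), np.float64(110.6)]
 edge ang -5.22
 edge ang -5.38
scene [[552.3, 206.2], [536.9, 71.4], [429.3, 79.7], [443.6, 219.7]] c [490.5 144.3] [np.float64(135.7), np.float64(107.9), np.float64(140.7), np.float64(109.6)]
 edge ang -6.54
 edge ang -5.83
toe [[599.8, 220.9], [567.6, 23.1]] [583.7 122. ] 200.4 -9.25
topedge [[626.7, 216.2], [596.7, 19.6]] [611.7 117.9] 198.9 -8.68
topedgeS [[633.1, 214.6], [599.8, 22.4]] [616.4 118.5] 195.1 -9.82
jar [506.95648792 -34.96217295  62.        ] [510.9022944  -32.57266129  62.        ] weight [528.89554168 286.30766783  52.        ] [536.8752447  287.16044964  52.        ]
mallet end [551.82310891 332.46763218  12.        ] large board corner [450.43575384 -74.04713789   9.        ] small
[329. 198.   9.]
[281. 283.   9.]
[215. 254.   9.]
[266. 165.   9.]
spool [410. 370.  46.]
```

```bash
cat >> h.py <<'E'
from scipy.spatial.transform import Rotation as Ro
TOE=np.array([584.5,122.,0]);YAW=np.radians(-9.2)
SX=np.array([np.cos(YAW),np.sin(YAW),0]);SY=np.array([-np.sin(YAW),np.cos(YAW),0])
RG=np.column_stack([SY,SX,[0,0,-1]])
def W(sx,sy,z): return TOE+sx*SX+sy*SY+np.array([0,0,z])
def St(p): d=np.asarray(p)-TOE; return np.array([d@SX,d@SY,p[2]])
def plan(P,R,goals,step=45,claw=1,rmax=.145):
    """goals: list of (pos,R); straight segments; prints rows"""
    out=[]
    P=np.array(P,float)
    for G,RGo in goals:
        rv=(Ro.from_matrix(R).inv()*Ro.from_matrix(RGo)).as_rotvec()
        n=int(max(np.ceil(np.linalg.norm(G-P)/step),np.ceil(np.abs(rv).max()/rmax),1))
        d=(G-P)/n
        for i in range(n):
            dp=R.T@d/1000
            w=(Ro.from_matrix(R).inv()*Ro.from_matrix(RGo)).as_rotvec()/(n-i)
            out.append('{"rot":%s,"dp":%s,"claw":%g}'%([round(float(x),3) for x in w],[round(float(x),3) for x in dp],claw))
            R=R@Ro.from_rotvec(w).as_matrix()
        P=np.array(G,float)
    print(len(out));print(",\n".join(out))
E
python3 - <<'E'
from h import *
from plant import sense
s=sense();R=s["ee_rot"]
R2=Ro.from_euler('z',77,degrees=True).as_matrix()@R
plan(s["tool_pos"],R,[(np.array([450,-200,220]),R2),(W(-190,6,120),RG)])
print(W(-190,6,120))
E
```

```text
21
{"rot":[-0.0, -0.0, -0.122],"dp":[-0.023, -0.034, 0.0],"claw":1},
{"rot":[-0.0, -0.0, -0.122],"dp":[-0.019, -0.037, 0.0],"claw":1},
{"rot":[-0.0, -0.0, -0.122],"dp":[-0.014, -0.039, 0.0],"claw":1},
{"rot":[-0.0, -0.0, -0.122],"dp":[-0.01, -0.04, 0.0],"claw":1},
{"rot":[-0.0, -0.0, -0.122],"dp":[-0.005, -0.041, 0.0],"claw":1},
{"rot":[-0.0, -0.0, -0.122],"dp":[0.0, -0.041, 0.0],"claw":1},
{"rot":[-0.0, -0.0, -0.122],"dp":[0.006, -0.041, 0.0],"claw":1},
{"rot":[-0.0, -0.0, -0.122],"dp":[0.01, -0.04, 0.0],"claw":1},
{"rot":[-0.0, -0.0, -0.122],"dp":[0.015, -0.038, 0.0],"claw":1},
{"rot":[-0.0, -0.0, -0.122],"dp":[0.02, -0.036, 0.0],"claw":1},
{"rot":[-0.0, -0.0, -0.122],"dp":[0.024, -0.034, 0.0],"claw":1},
{"rot":[-0.0, 0.0, -0.135],"dp":[-0.003, -0.036, 0.01],"claw":1},
{"rot":[-0.0, 0.0, -0.135],"dp":[0.002, -0.036, 0.01],"claw":1},
{"rot":[-0.0, 0.0, -0.135],"dp":[0.007, -0.036, 0.01],"claw":1},
{"rot":[-0.0, 0.0, -0.135],"dp":[0.011, -0.034, 0.01],"claw":1},
{"rot":[-0.0, 0.0, -0.135],"dp":[0.016, -0.033, 0.01],"claw":1},
{"rot":[-0.0, 0.0, -0.135],"dp":[0.02, -0.03, 0.01],"claw":1},
{"rot":[-0.0, 0.0, -0.135],"dp":[0.024, -0.027, 0.01],"claw":1},
{"rot":[-0.0, 0.0, -0.135],"dp":[0.027, -0.024, 0.01],"claw":1},
{"rot":[-0.0, 0.0, -0.135],"dp":[0.03, -0.02, 0.01],"claw":1},
{"rot":[-0.0, 0.0, -0.135],"dp":[0.033, -0.015, 0.01],"claw":1}
[397.90339676 158.30024325 120.        ]
```

Emit:
play_rows(
  targets=[
    {"rot":[0,0,-0.122],"dp":[-0.023,-0.034,0],"claw":1},
    {"rot":[0,0,-0.122],"dp":[-0.019,-0.037,0],"claw":1},
    {"rot":[0,0,-0.122],"dp":[-0.014,-0.039,0],"claw":1},
    {"rot":[0,0,-0.122],"dp":[-0.01,-0.04,0],"claw":1},
    {"rot":[0,0,-0.122],"dp":[-0.005,-0.041,0],"claw":1},
    {"rot":[0,0,-0.122],"dp":[0,-0.041,0],"claw":1},
    {"rot":[0,0,-0.122],"dp":[0.006,-0.041,0],"claw":1},
    {"rot":[0,0,-0.122],"dp":[0.01,-0.04,0],"claw":1},
    {"rot":[0,0,-0.122],"dp":[0.015,-0.038,0],"claw":1},
    {"rot":[0,0,-0.122],"dp":[0.02,-0.036,0],"claw":1},
    {"rot":[0,0,-0.122],"dp":[0.024,-0.034,0],"claw":1},
  ],
)

```text
clock: 1.2
tool_pos: [446.7, -183.9, 217.1]
ee_rot: [[0.995, 0.099, -0.005], [0.099, -0.995, 0.005], [-0.004, -0.006, -1.0]]
ft_force: [0.4, -0.3, -0.2]
finger_gap: 1.001
```

```bash
python3 - <<'E'
from h import *
from plant import sense
s=sense();R=s["ee_rot"];print(s["clock"],s["tool_pos"],s["ft_force"])
plan(s["tool_pos"],R,[(W(-190,6,120),RG)])
E
```

```text
1.2 [ 446.73870376 -183.8768905   217.05665465] [ 0.37979121 -0.31752394 -0.15041864]
10
{"rot":[-0.001, -0.0, -0.131],"dp":[-0.001, -0.034, 0.01],"claw":1},
{"rot":[-0.001, -0.0, -0.131],"dp":[0.003, -0.034, 0.01],"claw":1},
{"rot":[-0.001, -0.0, -0.131],"dp":[0.008, -0.034, 0.01],"claw":1},
{"rot":[-0.001, -0.0, -0.131],"dp":[0.012, -0.032, 0.01],"claw":1},
{"rot":[-0.001, -0.0, -0.131],"dp":[0.016, -0.031, 0.01],"claw":1},
{"rot":[-0.001, -0.0, -0.131],"dp":[0.02, -0.028, 0.01],"claw":1},
{"rot":[-0.001, -0.0, -0.131],"dp":[0.023, -0.025, 0.01],"claw":1},
{"rot":[-0.001, -0.0, -0.131],"dp":[0.027, -0.022, 0.01],"claw":1},
{"rot":[-0.001, -0.0, -0.131],"dp":[0.029, -0.018, 0.01],"claw":1},
{"rot":[-0.001, -0.0, -0.131],"dp":[0.031, -0.015, 0.01],"claw":1}
```

Emit:
play_rows(
  targets=[
    {"rot":[-0.001,0,-0.131],"dp":[-0.001,-0.034,0.01],"claw":1},
    {"rot":[-0.001,0,-0.131],"dp":[0.003,-0.034,0.01],"claw":1},
    {"rot":[-0.001,0,-0.131],"dp":[0.008,-0.034,0.01],"claw":1},
    {"rot":[-0.001,0,-0.131],"dp":[0.012,-0.032,0.01],"claw":1},
    {"rot":[-0.001,0,-0.131],"dp":[0.016,-0.031,0.01],"claw":1},
    {"rot":[-0.001,0,-0.131],"dp":[0.02,-0.028,0.01],"claw":1},
    {"rot":[-0.001,0,-0.131],"dp":[0.023,-0.025,0.01],"claw":1},
    {"rot":[-0.001,0,-0.131],"dp":[0.027,-0.022,0.01],"claw":1},
    {"rot":[-0.001,0,-0.131],"dp":[0.029,-0.018,0.01],"claw":1},
    {"rot":[-0.001,0,-0.131],"dp":[0.031,-0.015,0.01],"claw":1},
  ],
)

```text
clock: 2.2
tool_pos: [390.1, 169.2, 112.8]
ee_rot: [[0.104, 0.995, 0.005], [0.995, -0.104, -0.002], [-0.001, 0.005, -1.0]]
ft_force: [-0.1, -0.7, 0.5]
finger_gap: 0.999
```

```bash
python3 - <<'E'
from h import *
from plant import sense,camera
import cv2
s=sense();R=s["ee_rot"];print(s["clock"],s["tool_pos"],St(s["tool_pos"]),s["ft_force"])
c=camera("wrist");cv2.imwrite("pics/w1.png",c["pixels"][:,:,::-1]);np.savez("pics/w1.npz",**c,P=s["tool_pos"],R=R)
print(c["camera_matrix"],c["T_tool_cam"].round(3))
plan(s["tool_pos"],R,[(W(-192,6,40),RG),(W(-192,6,15),RG)],step=25)
E
```

```text
2.2 [390.07437921 169.20910529 112.76734033] [-199.47242897   15.5168207   112.76734033] [-0.10805293 -0.7430381   0.48130123]
[[309.70691629   0.         318.03147728]
 [  0.         309.70691629 200.77214302]
 [  0.           0.           1.        ]] [[ 1.00000e+00 -0.00000e+00 -1.00000e-03  6.55000e-01]
 [ 0.00000e+00  9.56000e-01  2.93000e-01 -8.41460e+01]
 [ 1.00000e-03 -2.93000e-01  9.56000e-01 -1.63172e+02]
 [ 0.00000e+00  0.00000e+00  0.00000e+00  1.00000e+00]]
4
{"rot":[0.002, 0.0, 0.019],"dp":[-0.003, 0.002, 0.024],"claw":1},
{"rot":[0.002, 0.0, 0.019],"dp":[-0.003, 0.002, 0.024],"claw":1},
{"rot":[0.002, 0.0, 0.019],"dp":[-0.003, 0.002, 0.024],"claw":1},
{"rot":[-0.0, -0.0, 0.0],"dp":[-0.0, -0.0, 0.025],"claw":1}
```

View pics/w1.png

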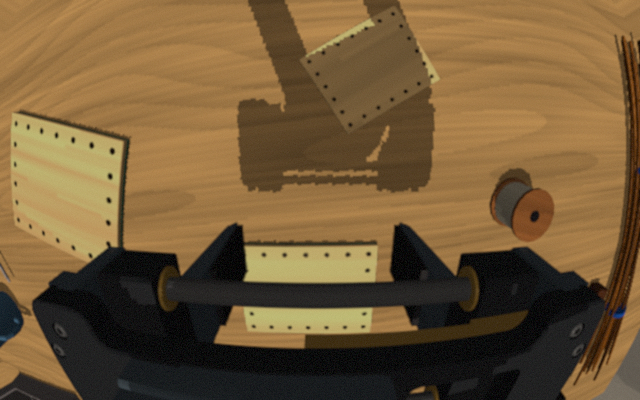

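The wrist view shows the board's near edge at row ~242, columns 245–378, between the fingers and ahead of them. I'll use it to check the positions.

```bash
cat >> h.py <<'E'
def wray(c,u,v,z):
    K=c["camera_matrix"];q=np.array([(u-K[0,2])/K[0,0],(v-K[1,2])/K[1,1]]);r=np.linalg.norm(q)
    d=np.array([*(q/r*np.sin(r)),np.cos(r)])
    T=c["T_tool_cam"];o=c["R"]@T[:3,3]+c["P"];d=c["R"]@T[:3,:3]@d
    return o+d*(z-o[2])/d[2]
E
python3 - <<'E'
from h import *
c=dict(np.load("pics/w1.npz"))
a,b=wray(c,245,242,9),wray(c,378,241,9);a2,b2=wray(c,249,331,9),wray(c,372,333,9)
for p in(a,b,a2,b2):print(p.round(1),St(p).round(1))
E
```

```text
[422.6  95.1   9. ] [-155.5  -52.4    9. ]
[434.5 222.5   9. ] [-164.2   75.2    9. ]
[534.8  75.2   9. ] [-41.6 -54.1   9. ]
[550.9 214.1   9. ] [-47.8  85.6   9. ]
```

Emit:
play_rows(
  targets=[
    {"rot":[0.002,0,0.019],"dp":[-0.003,0.002,0.024],"claw":1},
    {"rot":[0.002,0,0.019],"dp":[-0.003,0.002,0.024],"claw":1},
    {"rot":[0.002,0,0.019],"dp":[-0.003,0.002,0.024],"claw":1},
  ],
)

```text
clock: 2.55
tool_pos: [394.7, 166.7, 39.2]
ee_rot: [[0.15, 0.989, 0.002], [0.989, -0.15, 0.004], [0.004, 0.001, -1.0]]
ft_force: [-0.6, 0.6, 0.3]
finger_gap: 0.997
```

```bash
python3 - <<'E'
from h import *
from plant import sense
s=sense();R=s["ee_rot"];print(s["clock"],s["tool_pos"],St(s["tool_pos"]),s["ft_force"])
plan(s["tool_pos"],R,[(W(-192,6,15),RG)],step=25)
E
```

```text
2.55 [394.65887593 166.67637866  39.23866656] [-194.54197066   13.74964917   39.23866656] [-0.64514781  0.56098665  0.26496473]
2
{"rot":[0.001, -0.002, 0.005],"dp":[-0.004, 0.001, 0.012],"claw":1},
{"rot":[0.001, -0.002, 0.005],"dp":[-0.004, 0.001, 0.012],"claw":1}
```

Emit:
play_rows(
  targets=[
    {"rot":[0.001,-0.002,0.005],"dp":[-0.003,0.001,0.012],"claw":1},
    {"rot":[0.001,-0.002,0.005],"dp":[-0.003,0.001,0.01],"claw":1},
    {"rot":[0,0,0],"dp":[0,0,0.003],"claw":1},
    {"rot":[0,0,0],"dp":[0,0,0],"claw":1},
  ],
)

```text
clock: 2.95
tool_pos: [393.5, 158.7, 10.3]
ee_rot: [[0.163, 0.987, -0.008], [0.987, -0.163, -0.003], [-0.004, -0.008, -1.0]]
ft_force: [0.3, -0.6, 0.0]
finger_gap: 0.997
```

```bash
python3 - <<'E'
from h import *
from plant import sense
s=sense();R=s["ee_rot"];print(s["clock"],s["tool_pos"],St(s["tool_pos"]),s["ft_force"])
plan(s["tool_pos"],R,[(W(-180,7,10.3),RG)],step=25)
E
```

```text
2.95 [393.51166684 158.71016703  10.26690787] [-194.40077497    5.70249563   10.26690787] [ 0.32315049 -0.64319488  0.01188787]
1
{"rot":[-0.008, 0.004, -0.003],"dp":[0.001, 0.014, -0.0],"claw":1}
```

Emit:
play_rows(
  targets=[
    {"rot":[-0.006,0.002,0],"dp":[0.001,0.01,0],"claw":1},
    {"rot":[0,0,0],"dp":[0,0.01,0],"claw":1},
    {"rot":[0,0,0],"dp":[0,0.01,0],"claw":1},
    {"rot":[0,0,0],"dp":[0,0.01,0],"claw":1},
    {"rot":[0,0,0],"dp":[0,0.01,0],"claw":1},
    {"rot":[0,0,0],"dp":[0,0.01,0],"claw":1},
  ],
)

```text
clock: 3.55
tool_pos: [459.3, 149.9, 12.6]
ee_rot: [[0.162, 0.987, 0.004], [0.987, -0.162, 0.0], [0.001, 0.004, -1.0]]
ft_force: [0.2, 0.3, -0.4]
finger_gap: 1.001
```

```bash
cat > look.py <<'E'
from h import *
from plant import sense,camera
import cv2,sys
n=sys.argv[1]
s=sense();R=s["ee_rot"];print(s["clock"],s["tool_pos"].round(1),St(s["tool_pos"]).round(1),s["ft_force"].round(1))
print("rel rot",(Ro.from_matrix(R).inv()*Ro.from_matrix(RG)).as_rotvec().round(4))
a=[]
for k,(v0,v1,u0,u1) in (("top",(120,220,210,360)),("scene",(110,260,270,430))):
    c=camera(k);np.savez(f"pics/{k}{n}.npz",**c);p=c["pixels"][v0:v1,u0:u1,::-1]
    a.append(cv2.resize(p,(int(p.shape[1]*400/p.shape[0])*(1) if k=="scene" else 600,400),interpolation=cv2.INTER_CUBIC))
h=np.hstack(a);f=min(1,800/h.shape[1]);cv2.imwrite(f"pics/l{n}.png",cv2.resize(h,None,fx=f,fy=f))
E
python3 look.py 2
```

```text
3.55 [459.3 149.9  12.6] [-128.     7.5   12.6] [ 0.2  0.3 -0.4]
rel rot [ 0.0037 -0.0008 -0.0024]
```

View pics/l2.png

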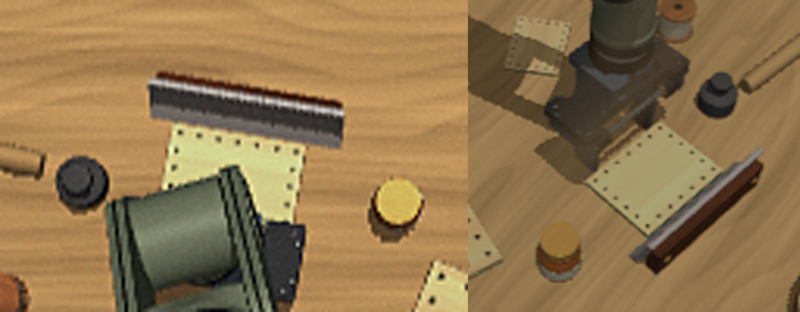

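The board is square to the stop, its far edge just at the toe. I'll push on, slightly lower.

Emit:
play_rows(
  targets=[
    {"rot":[0.003,-0.001,-0.002],"dp":[0,0.008,0.002],"claw":1},
    {"rot":[0,0,0],"dp":[0,0.008,0],"claw":1},
    {"rot":[0,0,0],"dp":[0,0.008,0],"claw":1},
    {"rot":[0,0,0],"dp":[0,0.008,0],"claw":1},
  ],
)

```text
clock: 4.05
tool_pos: [490.5, 144.1, 9.6]
ee_rot: [[0.161, 0.987, -0.005], [0.987, -0.161, -0.001], [-0.002, -0.005, -1.0]]
ft_force: [-0.6, 0.3, -0.7]
finger_gap: 0.997
```

```bash
python3 look.py 3
```

```text
4.05 [490.5 144.1   9.6] [-96.3   6.8   9.6] [-0.6  0.3 -0.7]
rel rot [-0.0046  0.002  -0.0011]
```

View pics/l3.png

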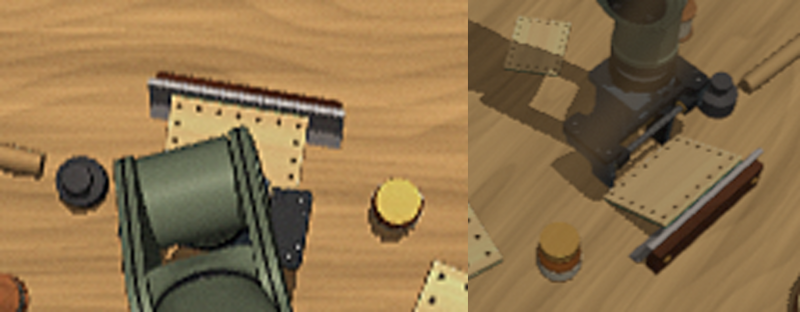

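Emit:
play_rows(
  targets=[
    {"rot":[-0.004,0.002,0],"dp":[0,0.008,0],"claw":1},
    {"rot":[0,0,0],"dp":[0,0.008,0],"claw":1},
    {"rot":[0,0,0],"dp":[0,0.008,0],"claw":1},
    {"rot":[0,0,0],"dp":[0,0.008,0],"claw":1},
    {"rot":[0,0,0],"dp":[0,0.008,0],"claw":1},
  ],
)

```text
clock: 4.65
tool_pos: [534.3, 137.3, 10.1]
ee_rot: [[0.16, 0.987, 0.003], [0.987, -0.16, 0.001], [0.001, 0.003, -1.0]]
ft_force: [-1.3, 0.1, 0.8]
finger_gap: 0.997
```

```bash
python3 look.py 4
```

```text
4.65 [534.3 137.3  10.1] [-52.    7.1  10.1] [-1.3  0.1  0.8]
rel rot [ 0.0029 -0.0011 -0.0005]
```

View pics/l4.png

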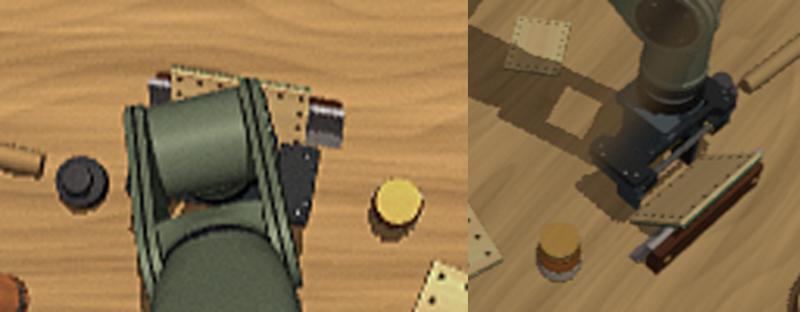

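Emit:
play_rows(
  targets=[
    {"rot":[0.003,-0.001,0],"dp":[0,0.006,0],"claw":1},
    {"rot":[0,0,0],"dp":[0,0.006,0],"claw":1},
    {"rot":[0,0,0],"dp":[0,0.006,0],"claw":1},
    {"rot":[0,0,0],"dp":[0,0.003,0],"claw":1},
    {"rot":[0,0,0],"dp":[0,0.001,0],"claw":1},
  ],
)

```text
clock: 5.25
tool_pos: [558.0, 133.5, 9.9]
ee_rot: [[0.161, 0.987, -0.0], [0.987, -0.161, 0.0], [0.0, -0.0, -1.0]]
ft_force: [-0.6, -0.6, -0.3]
finger_gap: 0.999
```

```bash
python3 look.py 5
```

```text
5.25 [558.  133.5   9.9] [-28.    7.1   9.9] [-0.6 -0.6 -0.3]
rel rot [-0.0003 -0.0001 -0.001 ]
```

View pics/l5.png

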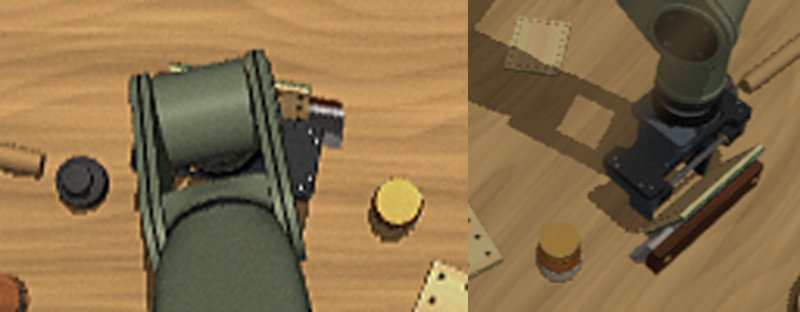

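Emit:
play_rows(
  targets=[
    {"rot":[0,0,0],"dp":[0,0.003,0],"claw":1},
    {"rot":[0,0,0],"dp":[0,0.002,0],"claw":1},
    {"rot":[0,0,0],"dp":[0,0,0],"claw":1},
  ],
)

```text
clock: 5.65
tool_pos: [562.3, 132.7, 9.9]
ee_rot: [[0.161, 0.987, -0.001], [0.987, -0.161, 0.0], [-0.0, -0.001, -1.0]]
ft_force: [-0.2, -0.4, -0.8]
finger_gap: 1.0
```

```bash
python3 look.py 6
```

```text
5.65 [562.3 132.7   9.9] [-23.6   7.    9.9] [-0.2 -0.4 -0.8]
rel rot [-0.0013  0.0002 -0.0007]
```

View pics/l6.png

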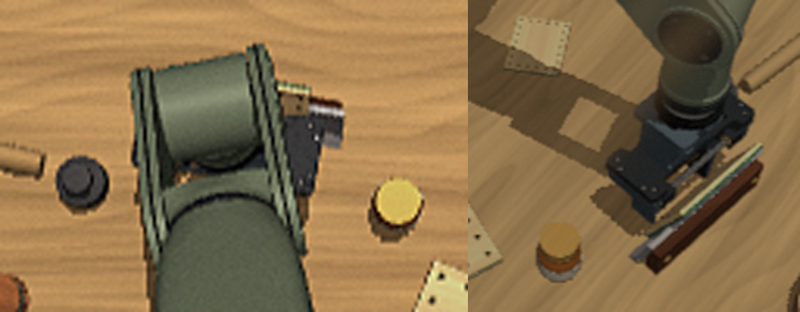

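Emit:
play_rows(
  targets=[
    {"rot":[0,0,0],"dp":[0,-0.006,0],"claw":1},
    {"rot":[0,0,0],"dp":[0,-0.02,-0.002],"claw":1},
    {"rot":[0,0,0],"dp":[0,-0.04,-0.01],"claw":1},
    {"rot":[0,0,0],"dp":[0,-0.04,-0.04],"claw":1},
    {"rot":[0,0,0],"dp":[0,-0.03,-0.04],"claw":0.3},
    {"rot":[0,0,0],"dp":[0,-0.01,-0.04],"claw":0.3},
  ],
)

```text
clock: 6.35
tool_pos: [414.2, 154.5, 135.1]
ee_rot: [[0.162, 0.987, -0.011], [0.987, -0.162, -0.004], [-0.005, -0.01, -1.0]]
ft_force: [1.1, 0.2, 0.4]
finger_gap: 0.854
```

```bash
python3 look.py 7
```

```text
6.35 [414.2 154.5 135.1] [-173.3    4.8  135.1] [1.1 0.2 0.4]
rel rot [-0.0101  0.0054 -0.0019]
```

View pics/l7.png

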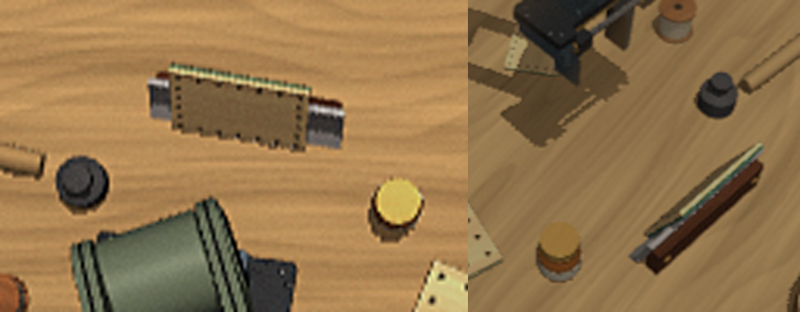

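```bash
python3 - <<'E'
from h import *
t=dict(np.load("pics/top7.npz"));f=4*800/(600+426)
for x,y,z in((172,129,4),(304,151,4),(172,64,100),(311,87,100),(172,69,104),(308,92,104),(148,116,0),(340,148,0)):
    p=cr(t,x,y,z,210,120,f);print((x,y),p.round(1),St(p).round(1))
E
```

```text
(172, 129) [586.9 198.4   4. ] [-9.9 75.8  4. ]
(304, 151) [564.2  61.3   4. ] [-10.3 -63.2   4. ]
(172, 64) [637.9 188.6 100. ] [ 42.1  74.2 100. ]
(311, 87) [615.4  52.2 100. ] [ 41.7 -64.  100. ]
(172, 69) [632.2 188.1 104. ] [ 36.6  72.9 104. ]
(308, 92) [609.8  55.  104. ] [ 35.7 -62.1 104. ]
(148, 116) [601. 224.   0.] [ -0.  103.3   0. ]
(340, 148) [567.9  24.    0. ] [ -0.7 -99.4   0. ]
```

```bash
python3 - <<'E'
from h import *
from plant import sense
s=sense();plan(s["tool_pos"],s["ee_rot"],[(W(-120,5,195),RG),(W(82,5,195),RG)],step=45,claw=.3)
E
```

```text
7
{"rot":[0.001, -0.001, -0.001],"dp":[-0.001, 0.024, -0.028],"claw":0.3},
{"rot":[0.001, -0.001, -0.001],"dp":[-0.001, 0.024, -0.028],"claw":0.3},
{"rot":[-0.0, -0.0, 0.0],"dp":[0.0, 0.04, 0.0],"claw":0.3},
{"rot":[-0.0, -0.0, 0.0],"dp":[0.0, 0.04, 0.0],"claw":0.3},
{"rot":[-0.0, -0.0, 0.0],"dp":[0.0, 0.04, 0.0],"claw":0.3},
{"rot":[-0.0, -0.0, 0.0],"dp":[0.0, 0.04, 0.0],"claw":0.3},
{"rot":[-0.0, -0.0, 0.0],"dp":[0.0, 0.04, 0.0],"claw":0.3}
```

Emit:
play_rows(
  targets=[
    {"rot":[0.001,-0.001,-0.001],"dp":[-0.001,0.01,-0.03],"claw":0.3},
    {"rot":[0.001,-0.001,-0.001],"dp":[-0.001,0.024,-0.03],"claw":0.3},
    {"rot":[0,0,0],"dp":[0,0.04,0],"claw":0.3},
    {"rot":[0,0,0],"dp":[0,0.04,0],"claw":0.3},
    {"rot":[0,0,0],"dp":[0,0.04,0],"claw":0.3},
    {"rot":[0,0,0],"dp":[0,0.04,0],"claw":0.3},
    {"rot":[0,0,0],"dp":[0,0.04,0],"claw":0.3},
    {"rot":[0,0,0],"dp":[0,0.005,0],"claw":0.3},
    {"rot":[0,0,0],"dp":[0,0,0],"claw":0.3},
  ],
)

```text
clock: 7.35
tool_pos: [661.6, 113.5, 194.9]
ee_rot: [[0.157, 0.988, -0.001], [0.988, -0.157, -0.002], [-0.002, -0.0, -1.0]]
ft_force: [0.8, -0.4, 0.2]
finger_gap: 0.301
```

```bash
python3 look.py 8; python3 - <<'E'
from h import *
from plant import sense
s=sense();plan(s["tool_pos"],s["ee_rot"],[(W(82,5,84),RG)],step=25,claw=.3)
E
```

```text
7.35 [661.6 113.5 194.9] [ 77.5   4.  194.9] [ 0.8 -0.4  0.2]
rel rot [-0.0004  0.0018  0.0024]
5
{"rot":[-0.0, 0.0, 0.001],"dp":[0.0, 0.001, 0.022],"claw":0.3},
{"rot":[-0.0, 0.0, 0.001],"dp":[0.0, 0.001, 0.022],"claw":0.3},
{"rot":[-0.0, 0.0, 0.001],"dp":[0.0, 0.001, 0.022],"claw":0.3},
{"rot":[-0.0, 0.0, 0.001],"dp":[0.0, 0.001, 0.022],"claw":0.3},
{"rot":[-0.0, 0.0, 0.001],"dp":[0.0, 0.001, 0.022],"claw":0.3}
```

View pics/l8.png

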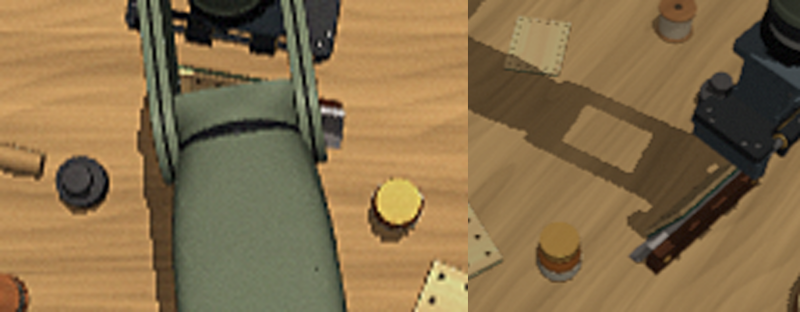

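Emit:
play_rows(
  targets=[
    {"rot":[0,0,0.001],"dp":[0,0.002,0.022],"claw":0.3},
    {"rot":[0,0,0.001],"dp":[0,0.001,0.022],"claw":0.3},
    {"rot":[0,0,0],"dp":[0,0.001,0.022],"claw":0.3},
    {"rot":[0,0,0],"dp":[0,0.001,0.022],"claw":0.3},
    {"rot":[0,0,0],"dp":[0,0,0.015],"claw":0.3},
    {"rot":[0,0,0],"dp":[0,0,0.003],"claw":0.3},
    {"rot":[0,0,0],"dp":[0,0,0],"claw":0.3},
  ],
)

```text
clock: 8.15
tool_pos: [656.6, 115.9, 90.3]
ee_rot: [[0.154, 0.988, -0.001], [0.988, -0.154, -0.001], [-0.001, -0.001, -1.0]]
ft_force: [0.2, -0.3, 0.3]
finger_gap: 0.301
```

```bash
python3 look.py 9
```

```text
8.15 [656.6 115.9  90.3] [72.1  5.5 90.3] [ 0.2 -0.3  0.3]
rel rot [-0.0005  0.0009  0.0059]
```

View pics/l9.png

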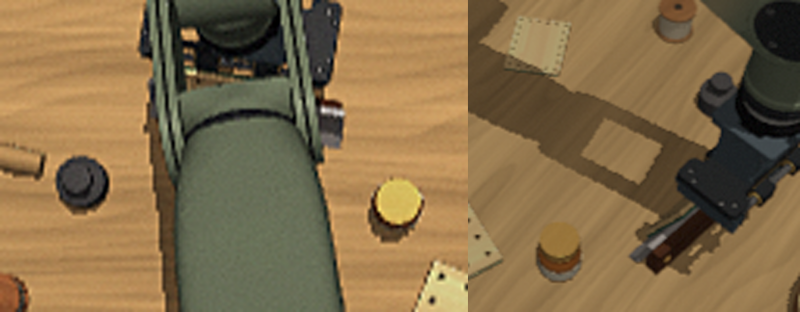

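Emit:
play_rows(
  targets=[
    {"rot":[0,0,0.005],"dp":[0,-0.005,0.004],"claw":0.3},
    {"rot":[0,0,0],"dp":[0,-0.005,0.001],"claw":0.3},
    {"rot":[0,0,0],"dp":[0,-0.004,0],"claw":0.3},
    {"rot":[0,0,0],"dp":[0,-0.004,0],"claw":0.3},
    {"rot":[0,0,0],"dp":[0,-0.004,0],"claw":0.3},
    {"rot":[0,0,0],"dp":[0,-0.004,0],"claw":0.3},
    {"rot":[0,0,0],"dp":[0,-0.004,0],"claw":0.3},
    {"rot":[0,0,0],"dp":[0,-0.004,0],"claw":0.3},
  ],
)

```text
clock: 9.05
tool_pos: [622.6, 122.1, 89.2]
ee_rot: [[0.16, 0.987, 0.008], [0.987, -0.16, 0.001], [0.002, 0.007, -1.0]]
ft_force: [0.5, -0.3, 0.2]
finger_gap: 0.297
```

```bash
python3 look.py 10
```

```text
9.05 [622.6 122.1  89.2] [37.6  6.2 89.2] [ 0.5 -0.3  0.2]
rel rot [ 0.0073 -0.0018  0.0003]
```

View pics/l10.png

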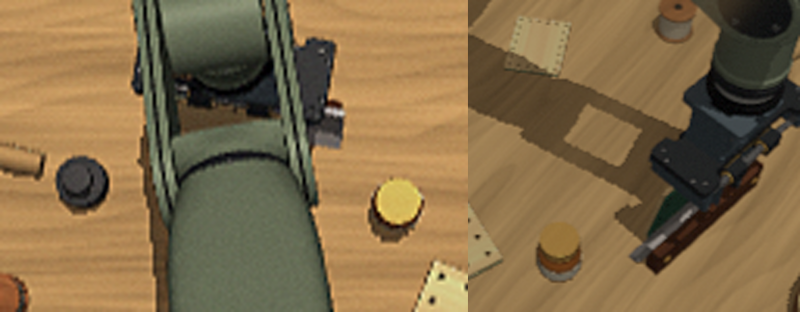

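Emit:
play_rows(
  targets=[
    {"rot":[0.006,-0.002,0],"dp":[0,-0.004,0.002],"claw":0.3},
    {"rot":[0,0,0],"dp":[0,-0.004,0],"claw":0.3},
    {"rot":[0,0,0],"dp":[0,-0.004,0],"claw":0.3},
    {"rot":[0,0,0],"dp":[0,-0.004,0],"claw":0.3},
    {"rot":[0,0,0],"dp":[0,-0.004,0],"claw":0.3},
  ],
)

```text
clock: 9.65
tool_pos: [601.5, 125.4, 86.6]
ee_rot: [[0.16, 0.987, 0.0], [0.987, -0.16, -0.001], [-0.001, 0.0, -1.0]]
ft_force: [0.0, 0.3, 0.4]
finger_gap: 0.298
```

```bash
python3 look.py 11
```

```text
9.65 [601.5 125.4  86.6] [16.2  6.1 86.6] [0.  0.3 0.4]
rel rot [0.0001 0.0006 0.0001]
```

View pics/l11.png

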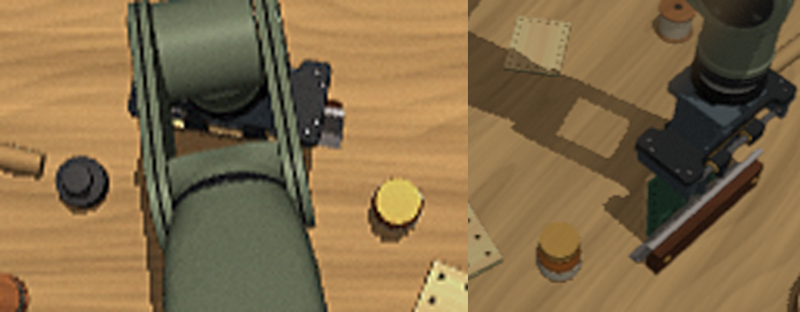

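Emit:
play_rows(
  targets=[
    {"rot":[0,0,0],"dp":[0,-0.004,0],"claw":0.3},
    {"rot":[0,0,0],"dp":[0,-0.004,0],"claw":0.3},
    {"rot":[0,0,0],"dp":[0,-0.004,0],"claw":0.3},
    {"rot":[0,0,0],"dp":[0,-0.004,0],"claw":0.3},
    {"rot":[0,0,0],"dp":[0,-0.004,0],"claw":0.3},
    {"rot":[0,0,0],"dp":[0,0,0],"claw":0.3},
    {"rot":[0,0,0],"dp":[0,0,0],"claw":0.3},
  ],
)

```text
clock: 10.45
tool_pos: [579.8, 129.0, 87.0]
ee_rot: [[0.159, 0.987, 0.0], [0.987, -0.159, -0.001], [-0.001, 0.0, -1.0]]
ft_force: [0.3, 0.8, -0.2]
finger_gap: 0.302
```

```bash
python3 look.py 12
```

```text
10.45 [579.8 129.   87. ] [-5.8  6.1 87. ] [ 0.3  0.8 -0.2]
rel rot [0.0004 0.0006 0.0005]
```

View pics/l12.png

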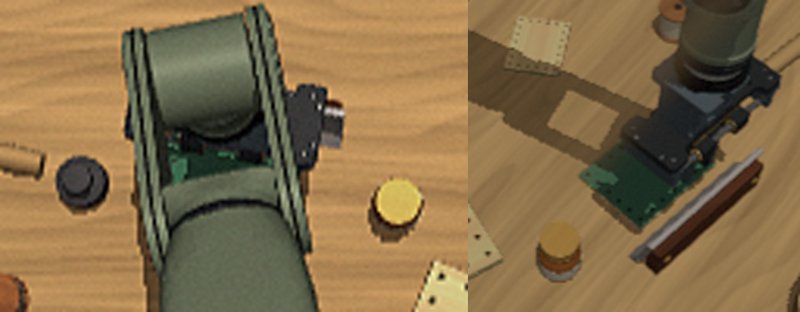

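The board has flipped and lies green side up. I'll raise the arm and move it well clear.

Emit:
play_rows(
  targets=[
    {"rot":[0,0,0],"dp":[0,0,-0.03],"claw":0.3},
    {"rot":[0,0,0],"dp":[0,0,-0.04],"claw":0.3},
    {"rot":[0,0,0],"dp":[0,0,-0.04],"claw":0.3},
    {"rot":[0,0,0],"dp":[-0.04,-0.02,-0.01],"claw":0.3},
    {"rot":[0,0,0],"dp":[-0.04,-0.02,0],"claw":0.3},
    {"rot":[0,0,0],"dp":[-0.04,-0.02,0],"claw":0.3},
    {"rot":[0,0,0],"dp":[-0.04,-0.02,0],"claw":0.3},
    {"rot":[0,0,0],"dp":[-0.04,-0.02,0],"claw":0.3},
    {"rot":[0,0,0],"dp":[-0.04,0,0],"claw":0.3},
    {"rot":[0,0,0],"dp":[-0.04,0,0],"claw":0.3},
    {"rot":[0,0,0],"dp":[-0.04,0,0],"claw":0.3},
    {"rot":[0,0,0],"dp":[-0.02,0,0],"claw":0.3},
    {"rot":[0,0,0],"dp":[0,0,0],"claw":0.3},
  ],
)

```text
clock: 11.85
tool_pos: [424.9, -202.2, 213.2]
ee_rot: [[0.157, 0.988, 0.009], [0.988, -0.157, -0.004], [-0.003, 0.009, -1.0]]
ft_force: [0.2, 0.6, 0.0]
finger_gap: 0.304
```

```bash
python3 look.py 13; python3 - <<'E'
import numpy as np,cv2
for k in("scene","top"):
    cv2.imwrite(f"pics/{k}13.png",np.load(f"pics/{k}13.npz")["pixels"][:,:,::-1])
a=np.load("pics/top0.npz")["pixels"].astype(int);b=np.load("pics/top13.npz")["pixels"].astype(int)
d=np.abs(a-b).max(2)
for n,(u,v) in dict(weight=(236,178),jar=(337,186),spool=(208,215),mallet=(185,165),awl=(447,222),mug=(461,174),stop=(289,154)).items():
    print(n,d[v-12:v+12,u-14:u+14].mean().round(1))
E
```

```text
11.85 [ 424.9 -202.2  213.2] [-105.7 -345.5  213.2] [0.2 0.6 0. ]
rel rot [0.0092 0.003  0.0031]
weight 4.6
jar 4.7
spool 4.5
mallet 4.6
awl 44.1
mug 4.5
stop 6.2
```

View pics/l13.png

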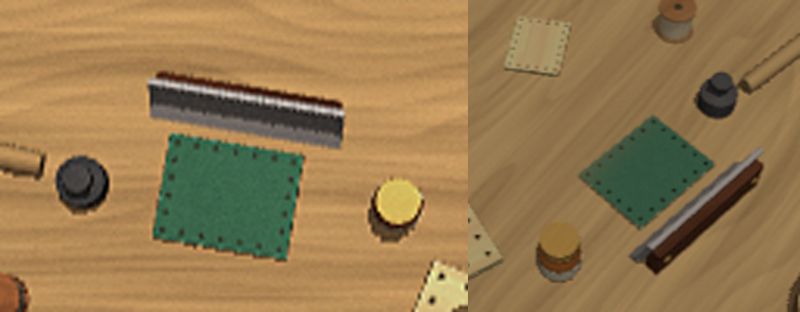

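View pics/top13.png

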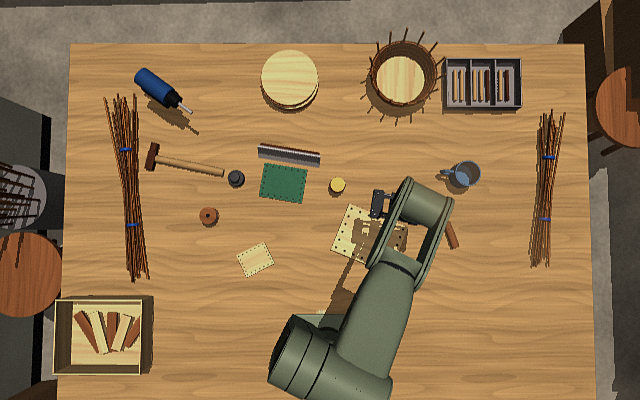

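The board lies flat and green side up at top-view pixel (283,183), just in front of the stop. The bystanders haven't changed; the awl's large difference is only the arm hiding it from above.

```bash
python3 -c "
from plant import hand_in
print(hand_in())"
```

```text
the job is handed in; nothing more can be done
None
```

The basket base now lies flat on the bench, green side up, just in front of the stop, and the job is handed in. I pushed it with the open fingertips against the stop until it stood leaning there, its near edge at the toe and its upper edge about 42 mm back and 100 mm up. I then pushed its upper part towards the robot from behind until it fell over, and never gripped or lifted it.

**Last checks:**
- **Time and force:** the clock read about 12 s of the 50 s allowed. Wrist forces stayed within about 1.5 N at every reading.
- **Arm:** it was parked clear of everything before I handed in.
- **Bystanders:** before-and-after top views show the weight, jar, spool, mallet, mug and stop unchanged. The arm partly covered the awl in the last top view, so that comparison failed for the awl. The arm passed near it only at about 200 mm height.

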